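# Slide the hand-gel bottle into its parking bracket

### The job

Push the tall hand-gel pump bottle across the worktop into the low steel bracket until it rests against the bracket's back fence, then take the hand away. Push it gently with the fingers low on its body, below a third of its height, so that it slides upright and never tips; do not grip it, lift it or press its pump, and leave the cup, tape roll, oximeter and vial where they are.

Things in the scene. Friction and masses are not known exactly. Their poses are not given: they have to be found in the camera images.
- gel_bottle: Tall clear hand-gel bottle with white pump head, 196 mm high, standing loose, 0.2 to 0.45 kg. Body 68 mm in diameter from the foot to 158 mm, narrow neck above, nozzle reaching 39 mm toward its -y. Origin at the underside, 5 mm from the axis toward -y.
- gel_axis (a point): Centre of the gel bottle's underside, on the axis of its round body. The bottle slides when pushed low and tips when pushed high; upright fingers may bring the gripper's overhanging body against its upper part, so lean the tool back from it by 20 to 45 degrees.
- bracket: Low steel U-shaped bracket fixed to the worktop, mouth toward the robot. Origin at worktop level where the parked bottle's axis stands; x from mouth to back fence, y to the left cheek. Walls 26 mm high, 4 mm thick. Inner faces: back at x = +34 mm, cheeks at y = +/-39 mm. Cheeks run from the back to x = -8 mm. No floor plate: the bottle slides on the worktop.
- bracket_mouth (a point): Middle of the bracket's mouth, at worktop level, 30 mm in front of the bracket's origin (x = -30 mm in its frame). Here the flared lips, which lead in from the mouth to the cheeks, are 110 mm apart.
- cup: Specimen cup with orange lid, 58 mm wide, 66 mm high, standing loose to the left of the bracket. Origin at its underside. To be left alone.
- tape: White roll of tape lying flat, 57 mm wide, 25 mm high, loose, to the right of the bracket. Origin at its underside. To be left alone.
- clip_oximeter: Grey and white finger-clip oximeter, 33x57x31 mm, loose, at the left of the work. Origin at its underside. To be left alone.
- vial: Small glass vial with a blue cap, 24 mm wide, 51 mm high, loose, at the right of the work. Origin at its underside. To be left alone.

How it is judged:
By the outcome, as a careful person would: the job done as asked, in the order asked, and still so for the second after the job is handed in, with the robot touching nothing.
It also fails if it takes over 64 s, if anything falls off the work surface, if the arm or the gripper's body presses on something with over 40 N, if the wrist force passes 120 N, or if a joint passes its speed limit or range.

### The arm

A 6-joint arm with a two-finger parallel gripper is mounted at the origin on a cart in front of the work surface, level with it; the furniture and walls round the work are solid. World frame = base frame: x ahead of the robot, y to its left, z up, the work surface at z = 0. Lengths are in m, angles in rad, forces in N, time in s.
With the tool pointing down it reaches from about 0.35 to 0.775 m from the base axis. Payload 7.3 kg.
Tool frame: the origin (TCP) lies between the finger pads, 19 mm behind the fingertips; this is the grasp point; z points along the fingers, y is the line along which they close (so a half turn about z gives the same grasp; the last joint's range is limited). The gripper opens to 92 mm and grips with 3 to 60 N. Pads are 19 mm wide; open, the fingers measure 130 mm over their backs; the gripper's body (75 mm by 190 mm) begins 47 mm behind the grasp point.
Start: joints at [1.129, 0.342, 1.524, -0, 1.275, -0.146], TCP at [0.153, 0.502, 0.246] pointing down, gripper open.
Joint ranges: [-2.53, 2.53], [-0.77, 2.02], [0.04, 2.7], [-1, 4.14], [0.28, 2.66], [-3.11, 3.11]. Speed limits (rad/s): [2.57, 2.57, 3.14, 3.14, 3.14, 3.14].

### API

Orientations are given as [roll, pitch, yaw] about the fixed x, y, z axes, in that order (R = Rz(yaw) Ry(pitch) Rx(roll)).
In Python, from cell import robot gives the robot as it stands.
- The arm moves only by the shell command python3 drive.py 'ROWS' [OPENING] [FORCE]. ROWS is a JSON list of rows, 1 to 8 of them, each an object with the fields tx, ty, tz (the shift in m), wx, wy, wz (a rotation vector in rad); a field left out counts as zero; each row shifts and turns the commanded pose from where the row before left it, along the tool's axes as they then stand; what a row does not reach is not made up. A row lasts 1/12 s, in which the tool goes at most 0.0417 m and 0.125 rad, less where a joint would pass 70% of its speed; a pose out of reach is approached as far as the arm can. OPENING is the finger opening in m, set as the command begins (- or left out keeps the last). The fingers move at their own pace and stop on an object; FORCE is the grip in N (left out, the last holds). Time passes only in rows, so rows that do not move let the fingers close. It prints the time, the measured TCP pose, the force, the opening and the grip force at its end. Input that does not fit is refused with a message, and nothing moves.
- robot.observe(): the state, without advancing time (a new reading comes with each control period).
- robot.read_camera(name): name is "scene" or "top" or "wrist"; returns a dict with "image" (480x640x3 uint8, red, green, blue), "fx", "fy", "cx", "cy" (pixels), "pose" (4x4, takes a point from camera to world coordinates). Camera axes: x right, y down, z forward; pixel columns grow to the right and rows downward; lengths in m; the calibration is good to about 2 mm. The wrist camera is an equidistant fisheye: a pixel r from the principal point sees the ray r / f radians off the axis. A picture is of the moment at which its call begins. There is no depth.
- robot.hand_in(): hands the job in; it is judged then, once.
The state is a dict: "time": time; "qpos": joint angles; "qvel": joint speeds; "joint_efforts": joint torques, N m; "tool_pos": TCP position; "tool_rot": TCP orientation; "contact_force": force on the tool from outside, world axes, zero at the start; "torque": the same for the moment, N m; "opening": finger opening in m; "grip_force": force on a finger pad.
Only numpy, scipy, OpenCV 4.12 (cv2) and the standard library are available. Lean on these libraries where they do the work, as an engineer would, in place of code of your own. Each camera call takes 0.05 s, during which the arm holds its last target. There are 200 camera calls.

## Working session

There is one attempt and no reset: what is moved stays moved. The work goes in short steps, Python scripts to look and compute and a shell command to move; the robot and the scene stay as the last step left them, time stands still between calls to the robot, and variables do not carry over. Pictures are saved under pics/ and viewed, at most 10 in all, crops included, and the job is handed in when it is done.

```bash
mkdir -p pics; ls; python3 - <<'E'
from cell import robot
import cv2,numpy as np
for n in("scene","top"):
    d=robot.read_camera(n); cv2.imwrite(f"pics/{n}0.png",d["image"][:,:,::-1]); print(n,d["fx"],d["fy"],d["cx"],d["cy"]); print(np.round(d["pose"],4).tolist())
s=robot.observe(); print(s["time"],s["tool_pos"],s["tool_rot"])
E
```

```text
cell.py
drive.py
pics
scene 519.6839252553887 519.6839252553887 322.1356487595196 247.39076333764922
[[0.61, -0.5543, 0.5662, -0.0556], [-0.7924, -0.4303, 0.4324, -0.4833], [0.0039, -0.7125, -0.7017, 0.8333], [0.0, 0.0, 0.0, 1.0]]
top 462.3837630280367 462.3837630280367 320.2894756742428 236.80096311056343
[[0.0061, -0.9988, 0.0484, 0.5037], [-0.9998, -0.0069, -0.0166, 0.0159], [0.0169, -0.0483, -0.9987, 1.1869], [0.0, 0.0, 0.0, 1.0]]
0.1 [0.15287596 0.50188707 0.2449101 ] [-3.14017584e+00 -1.88106912e-04  2.84580523e+00]
```

View pics/scene0.png

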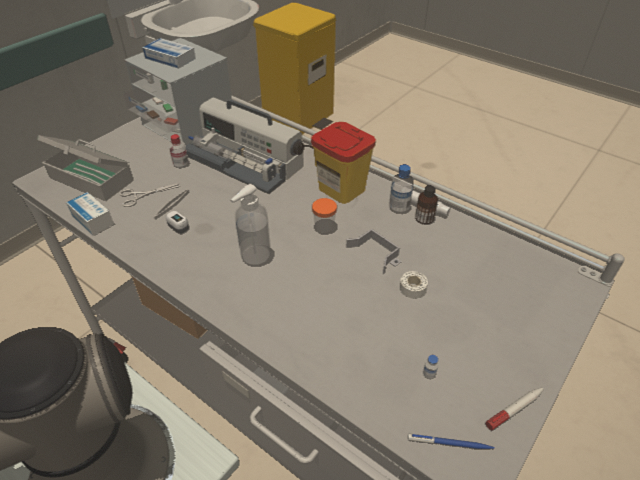

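View pics/top0.png

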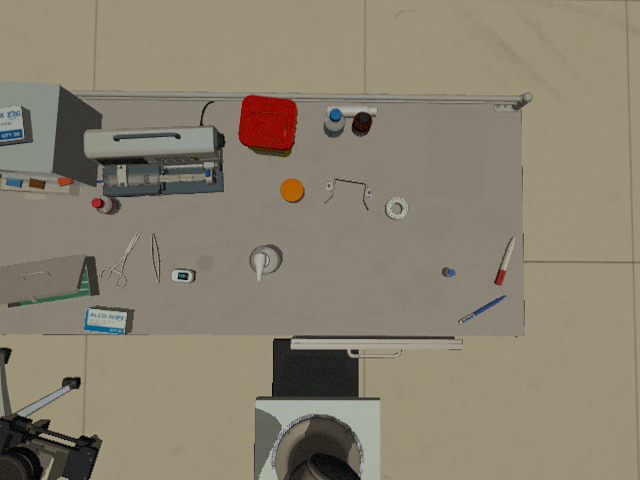

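The scene view shows the bottle with its foot near (256,256), and the bracket near (375,245). In the top view the bottle is around (265,260), the bracket's fence runs (335,180)–(368,185), the cup is at (292,190) and the tape at (397,208). Next I'll zoom in for precise pixels.

```bash
cat > h.py <<'E'
import numpy as np, cv2
from cell import robot
def ray(d,u,v):
    P=np.array(d["pose"]); r=P[:3,:3]@np.array([(u-d["cx"])/d["fx"],(v-d["cy"])/d["fy"],1]); return P[:3,3],r/np.linalg.norm(r)
def plane(d,u,v,z):
    o,r=ray(d,u,v); return o+r*(z-o[2])/r[2]
def tri(a,b):
    (o1,r1),(o2,r2)=a,b
    t=np.linalg.lstsq(np.c_[r1,-r2],o2-o1,rcond=None)[0]; p,q=o1+r1*t[0],o2+r2*t[1]; return (p+q)/2,np.linalg.norm(p-q)
def proj(d,p):
    P=np.linalg.inv(np.array(d["pose"])); c=P[:3,:3]@p+P[:3,3]; return d["fx"]*c[0]/c[2]+d["cx"],d["fy"]*c[1]/c[2]+d["cy"]
E
python3 - <<'E'
import cv2,numpy as np
t=cv2.imread("pics/top0.png");s=cv2.imread("pics/scene0.png")
f=lambda im,x,y,w,h,k:cv2.resize(im[y:y+h,x:x+w],None,fx=k,fy=k,interpolation=cv2.INTER_CUBIC)
a=f(t,235,165,200,125,4);cv2.imwrite("pics/tc.png",a)
cv2.imwrite("pics/sc.png",f(s,220,170,200,125,4))
E
```

```text
(no output)
```

View pics/tc.png

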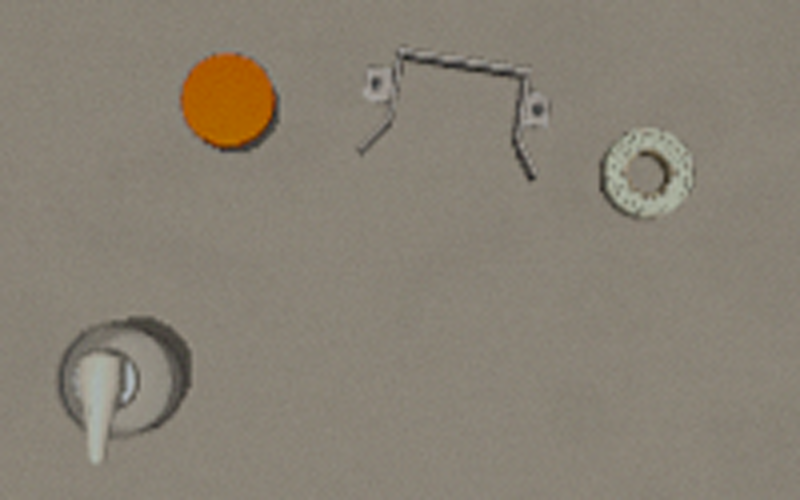

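View pics/sc.png

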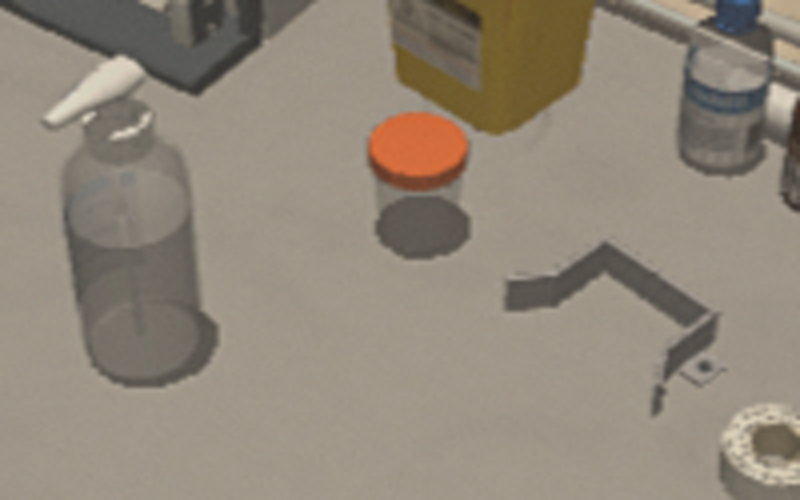

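Crops (4x):
- **Top view:** the bottle's shoulder circle is centred near (120,378). The fence's top edge runs (400,50)–(528,73). The lips end at (361,153) and (532,179).
- **Scene view:** the bottle's foot runs from x≈88 to 203, with its bottom at (145,384). The fence's top corners are (606,242) and (717,315). The lip tops are (506,280) and (657,383).

```bash
python3 - <<'E'
from h import *
t=robot.read_camera("top");s=robot.read_camera("scene")
T=lambda x,y:(235+(x-1.5)/4,165+(y-1.5)/4)
S=lambda x,y:(220+(x-1.5)/4,170+(y-1.5)/4)
for n,a,b in [("fl",(400,49),(606,242)),("fr",(528,72),(717,315)),("ll",(361,153),(506,280)),("lr",(532,179),(657,383)),("cup",(228,101),(419,143)),("nozzle tip",(97,462),(46,124))]:
    print(n,*np.round(tri(ray(t,*T(*a)),ray(s,*S(*b))),4), np.round(plane(t,*T(*a),.026),4))
print("bottle top158",plane(t,*T(120,378),.158))
c=plane(t,*T(120,378),.158)
# scene foot: fit outline of projected foot/shoulder circles as check
for z in(0,.158):
    th=np.linspace(0,2*np.pi,73); q=np.array([proj(s,np.array([c[0]+.034*np.cos(k),c[1]+.034*np.sin(k),z])) for k in th]); q=(q-[220,170])*4+1.5
    print(z,q.min(0),q.max(0))
for n,p,z in[("oxi",(182,275),.02),("vial",(449,271),.051),("tape",(397,208),.025)]: print(n,plane(t,*p,z))
E
```

```text
Traceback (most recent call last):
ValueError: setting an array element with a sequence. The requested array has an inhomogeneous shape after 1 dimensions. The detected shape was (2,) + inhomogeneous part.
```

```bash
python3 - <<'E'
from h import *
t=robot.read_camera("top");s=robot.read_camera("scene")
T=lambda x,y:(235+(x-1.5)/4,165+(y-1.5)/4)
S=lambda x,y:(220+(x-1.5)/4,170+(y-1.5)/4)
for n,a,b in [("fl",(400,49),(606,242)),("fr",(528,72),(717,315)),("ll",(361,153),(506,280)),("lr",(532,179),(657,383)),("cup",(228,101),(419,143)),("nozzle tip",(97,462),(46,124))]:
    p,e=tri(ray(t,*T(*a)),ray(s,*S(*b))); print(n,p.round(4),e.round(4), np.round(plane(t,*T(*a),.026),4))
print("bottle top158",plane(t,*T(120,378),.158))
c=plane(t,*T(120,378),.158)
for z in(0,.158):
    th=np.linspace(0,2*np.pi,73); q=np.array([proj(s,np.array([c[0]+.034*np.cos(k),c[1]+.034*np.sin(k),z])) for k in th]); q=(q-[220,170])*4+1.5
    print(z,q.min(0),q.max(0))
for n,p,z in[("oxi",(182,275),.02),("vial",(449,271),.051),("tape",(397,208),.025)]: print(n,plane(t,*p,z))
E
```

```text
fl [ 0.7125 -0.0387  0.023 ] 0.0005 [ 0.7121 -0.0388  0.026 ]
fr [ 0.6988 -0.1206  0.0241] 0.0011 [ 0.6982 -0.1199  0.026 ]
ll [ 0.6457 -0.0147  0.029 ] 0.0009 [ 0.6458 -0.0144  0.026 ]
lr [ 0.6308 -0.1235  0.0278] 0.0029 [ 0.6302 -0.1225  0.026 ]
cup [0.6719 0.0672 0.0693] 0.0012 [0.6781 0.0697 0.026 ]
nozzle tip [0.4578 0.1308 0.1902] 0.0009 [0.4506 0.1493 0.026 ]
bottle top158 [0.50315376 0.12200459 0.158     ]
0 [ 94.80537286 310.51064283] [216.85881659 397.53671182]
0.158 [62.71561973 93.01799945] [197.75086768 179.19044953]
oxi [0.46210369 0.34229492 0.02      ]
vial [ 0.4766509  -0.32050845  0.051     ]
tape [ 0.63435715 -0.19713728  0.025     ]
```

```bash
python3 - <<'E'
from h import *
t=robot.read_camera("top");s=robot.read_camera("scene")
out=[]
for d,x0,y0,c in[(t,240,235,(.503,.122)),(s,225,180,(.503,.122)),(t,240,235,(.507,.128)),(s,225,180,(.507,.128))]:
    k=8 if d is t else 6
    w,h=(50,50) if d is t else (66,66)
    im=cv2.resize(d["image"][y0:y0+h,x0:x0+w,::-1],(400,300) if 0 else (w*k,h*k),interpolation=cv2.INTER_CUBIC)
    im=cv2.convertScaleAbs(im,alpha=1.6,beta=-40)
    im=cv2.resize(d["image"][y0:y0+90,x0:x0+66,::-1],(330,450)[0:2],interpolation=cv2.INTER_CUBIC);k=5
    im=cv2.convertScaleAbs(im,alpha=1.6,beta=-40)
    for z,col in((0,(0,0,255)),(.158,(0,255,0))):
        q=np.array([proj(d,np.array([c[0]+.034*np.cos(a),c[1]+.034*np.sin(a),z])) for a in np.linspace(0,6.283,60)])
        for p in ((q-[x0,y0])*k+2): cv2.circle(im,tuple(int(v) for v in p.round()),1,col,-1)
    out.append(im[:450])
im=np.vstack([np.hstack([out[0][:295],out[2][:295]]),np.hstack([out[1],out[3]])])
im=np.hstack([im[:295],np.zeros((295,0,3),np.uint8)]),im[295:]
big=np.hstack([np.vstack([out[0][:290],out[2][:290]]),np.vstack([out[1][:450],np.zeros((130,330,3),np.uint8)])])
cv2.imwrite("pics/ov.png",big)
E
```

```text
(no output)
```

View pics/ov.png

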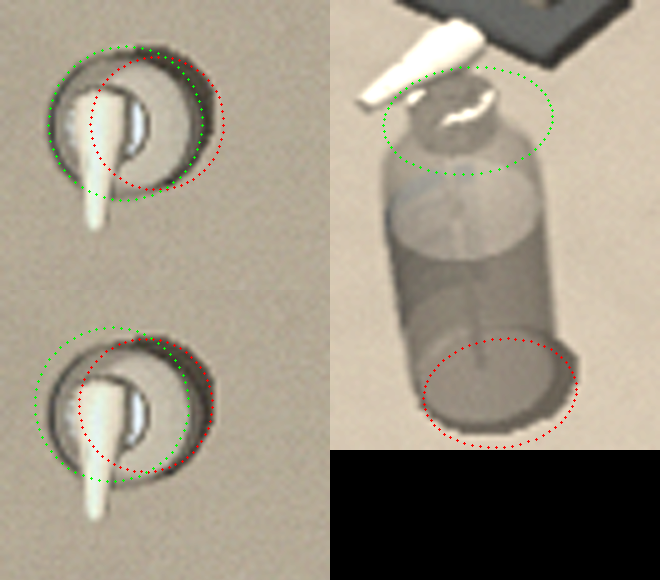

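The bracket origin comes out at about (0.668,-0.073) with yaw about -9°, and the fence and lip spans agree with the text. The overlay corrects the bottle axis to about (0.504,0.128). The plan is to push with a finger cradle (36 mm opening, 40° lean) at -68° to a point on the bracket axis, then push in along -9°.

```bash
cat >> h.py <<'E'
from scipy.spatial.transform import Rotation as Ro
def target(deg,lean):
    a,l=np.radians([deg,lean]); d=np.array([np.cos(a),np.sin(a),0]); u=np.array([0,0,1.])
    x=-(np.cos(l)*d+np.sin(l)*u); z=np.sin(l)*d-np.cos(l)*u
    return Ro.from_matrix(np.c_[x,np.cross(z,x),z])
def go(p,deg,lean):
    s=robot.observe(); R=Ro.from_euler("xyz",s["tool_rot"]); G=target(deg,lean)
    print("t",s["time"],"pos",np.round(s["tool_pos"],4),"F",np.round(s["contact_force"],1))
    print("rotvec",(R.inv()*G).as_rotvec().round(4)); dp=np.array(p)-s["tool_pos"]
    print("shift in current tool",R.inv().apply(dp).round(4),"in goal tool",G.inv().apply(dp).round(4))
E
python3 -c "
from h import *
go([.468,.2175,.245],-68,40)"
```

```text
t 0.4 pos [0.153  0.5022 0.2454] F [ 0.8 -0.4 -0.6]
rotvec [ 0.3105 -0.6506  0.8536]
shift in current tool [-0.3843 -0.1805  0.0004] in goal tool [-0.2923  0.1854  0.2459]
```

```bash
python3 drive.py '[{"tx":-0.032, "ty":-0.015}, {"tx":-0.032, "ty":-0.015}, {"tx":-0.032, "ty":-0.015}, {"tx":-0.032, "ty":-0.015}, {"tx":-0.032, "ty":-0.015}, {"tx":-0.032, "ty":-0.015}]' 0.036 10
python3 drive.py '[{"tx":-0.032, "ty":-0.015}, {"tx":-0.032, "ty":-0.015}, {"tx":-0.032, "ty":-0.015}, {"tx":-0.032, "ty":-0.015}, {"tx":-0.032, "ty":-0.015}, {"tx":-0.032, "ty":-0.015}]'
python3 drive.py '[{"wx":0.031, "wy":-0.065, "wz":0.0855}, {"wx":0.031, "wy":-0.065, "wz":0.0855}, {"wx":0.031, "wy":-0.065, "wz":0.0855}, {"wx":0.031, "wy":-0.065, "wz":0.0855}, {"wx":0.031, "wy":-0.065, "wz":0.0855}]'
python3 drive.py '[{"wx":0.031, "wy":-0.065, "wz":0.0855}, {"wx":0.031, "wy":-0.065, "wz":0.0855}, {"wx":0.031, "wy":-0.065, "wz":0.0855}, {"wx":0.031, "wy":-0.065, "wz":0.0855}, {"wx":0.031, "wy":-0.065, "wz":0.0855}, {}]'
python3 -c "
from h import *
go([.468,.2175,.036],-68,40);print(robot.observe()['qpos'])"
```

```text
time: 0.9
tool_pos: [0.3114, 0.3589, 0.2457]
tool_rot: [3.141, 0.0, 2.846]
contact_force: [0.9, 0.4, -0.0]
opening: 0.0562
grip_force: 0.0
time: 1.4
tool_pos: [0.469, 0.2167, 0.2457]
tool_rot: [3.141, 0.0, 2.846]
contact_force: [0.2, 1.4, 0.5]
opening: 0.0364
grip_force: 0.0
time: 1.82
tool_pos: [0.468, 0.2179, 0.2461]
tool_rot: [-3.059, 0.352, 2.423]
contact_force: [-1.1, 0.5, 0.5]
opening: 0.0362
grip_force: 0.0
time: 2.32
tool_pos: [0.4675, 0.2192, 0.2439]
tool_rot: [-3.141, 0.7, 1.953]
contact_force: [-1.2, -0.6, -1.3]
opening: 0.0363
grip_force: 0.0
t 2.3167 pos [0.4675 0.2192 0.2439] F [-1.2 -0.6 -1.3]
rotvec [-0.0018  0.0016 -0.0012]
shift in current tool [ 0.1325 -0.      0.1602] in goal tool [ 1.322e-01 -1.000e-04  1.604e-01]
[ 0.65186402  0.47302733  1.52834512 -0.68019831  1.40728896  0.47797392]
```

```bash
python3 drive.py '[{"tx":0.022, "tz":0.0267}, {"tx":0.022, "tz":0.0267}, {"tx":0.022, "tz":0.0267}, {"tx":0.022, "tz":0.0267}, {"tx":0.022, "tz":0.0267}, {"tx":0.022, "tz":0.0267}, {}, {}]'
python3 - <<'E'
from h import *
t=robot.read_camera("top");s=robot.read_camera("scene")
T=cv2.resize(t["image"][150:300,220:420,::-1],(800,600)); S=cv2.resize(s["image"][150:300,190:390,::-1],(800,600))
cv2.imwrite("pics/p1.png",cv2.resize(np.hstack([T,S]),(800,300)))
go([.468,.2175,.036],-68,40);print(robot.observe()['qpos'])
E
```

```text
time: 2.98
tool_pos: [0.4682, 0.2159, 0.0375]
tool_rot: [-3.137, 0.697, 1.957]
contact_force: [0.0, 0.5, 0.3]
opening: 0.036
grip_force: 0.0
t 3.0833 pos [0.4697 0.2171 0.04  ] F [-0.2 -0.1  0.3]
rotvec [ 0.0021 -0.0019 -0.0024]
shift in current tool [ 0.0034 -0.0015  0.0024] in goal tool [ 0.0034 -0.0015  0.0024]
[ 0.64550488  0.75657783  1.69006168 -0.78780074  1.06504425  0.78949699]
```

View pics/p1.png

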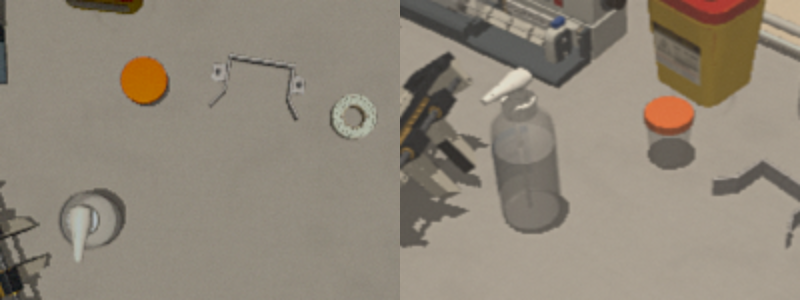

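The fingers sit behind the bottle and everything is clear. I'll start a slow push at about 5 mm per row.

```bash
python3 drive.py '[{"tx":-0.003, "tz":0.0043}, {"tx":-0.003, "tz":0.0043}, {"tx":-0.0038, "tz":0.0032}, {"tx":-0.0038, "tz":0.0032}, {"tx":-0.0038, "tz":0.0032}, {"tx":-0.0038, "tz":0.0032}, {"tx":-0.0038, "tz":0.0032}, {"tx":-0.0038, "tz":0.0032}]'
for i in 1; do python3 drive.py '[{"tx":-0.0031, "tz":0.0026}, {"tx":-0.0031, "tz":0.0026}, {"tx":-0.0031, "tz":0.0026}, {"tx":-0.0031, "tz":0.0026}, {"tx":-0.0031, "tz":0.0026}, {"tx":-0.0031, "tz":0.0026}, {"tx":-0.0031, "tz":0.0026}, {"tx":-0.0031, "tz":0.0026}]'; done
python3 drive.py '[{"tx":-0.0031, "tz":0.0026}, {"tx":-0.0031, "tz":0.0026}, {"tx":-0.0031, "tz":0.0026}, {"tx":-0.0031, "tz":0.0026}, {"tx":-0.0031, "tz":0.0026}, {"tx":-0.0031, "tz":0.0026}, {"tx":-0.0031, "tz":0.0026}, {"tx":-0.0031, "tz":0.0026}]'
python3 - <<'E'
from h import *
t=robot.read_camera("top");s=robot.read_camera("scene")
T=cv2.resize(t["image"][150:300,220:420,::-1],(800,600)); S=cv2.resize(s["image"][150:300,190:390,::-1],(800,600))
cv2.imwrite("pics/p2.png",cv2.resize(np.hstack([T,S]),(800,300),interpolation=cv2.INTER_AREA))
go([.468,.2175,.036],-68,40)
E
```

```text
time: 3.75
tool_pos: [0.4838, 0.179, 0.0351]
tool_rot: [3.141, 0.697, 1.953]
contact_force: [-0.3, -0.1, -0.0]
opening: 0.0361
grip_force: 0.0
time: 4.42
tool_pos: [0.4959, 0.1493, 0.0351]
tool_rot: [3.14, 0.697, 1.953]
contact_force: [-1.5, 2.4, 0.8]
opening: 0.0359
grip_force: 1.1
time: 5.08
tool_pos: [0.5079, 0.1192, 0.0351]
tool_rot: [3.141, 0.697, 1.953]
contact_force: [-1.2, 2.1, -0.2]
opening: 0.0359
grip_force: 1.1
t 5.1833 pos [0.5079 0.1188 0.0351] F [ 0.3  0.3 -0.8]
rotvec [-0.0007 -0.0006 -0.0018]
shift in current tool [ 0.081  -0.0002 -0.069 ] in goal tool [ 0.081  -0.0001 -0.0691]
```

View pics/p2.png

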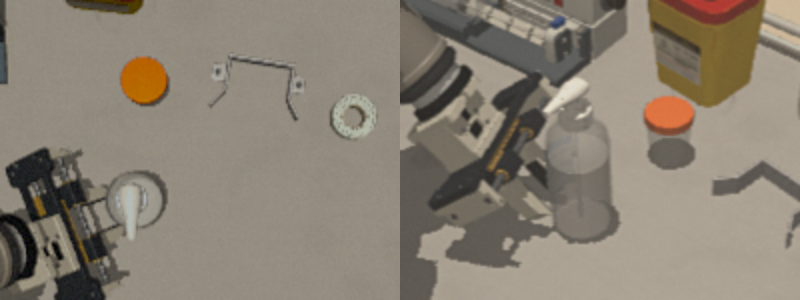

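It slides upright, cradled at about 2.5 N. I'll continue along the same line to the point on the bracket axis.

```bash
R='x'
python3 drive.py '[{"tx":-0.0038, "tz":0.0032}, {"tx":-0.0038, "tz":0.0032}, {"tx":-0.0038, "tz":0.0032}, {"tx":-0.0038, "tz":0.0032}, {"tx":-0.0038, "tz":0.0032}, {"tx":-0.0038, "tz":0.0032}, {"tx":-0.0038, "tz":0.0032}, {"tx":-0.0038, "tz":0.0032}]'
python3 drive.py '[{"tx":-0.0038, "tz":0.0032}, {"tx":-0.0038, "tz":0.0032}, {"tx":-0.0038, "tz":0.0032}, {"tx":-0.0038, "tz":0.0032}, {"tx":-0.0038, "tz":0.0032}, {"tx":-0.0038, "tz":0.0032}, {"tx":-0.0038, "tz":0.0032}, {"tx":-0.0038, "tz":0.0032}]'
python3 drive.py '[{"tx":-0.0038, "tz":0.0032}, {"tx":-0.0038, "tz":0.0032}, {"tx":-0.0038, "tz":0.0032}, {"tx":-0.0038, "tz":0.0032}, {"tx":-0.0038, "tz":0.0032}, {"tx":-0.0038, "tz":0.0032}, {"tx":-0.0038, "tz":0.0032}, {"tx":-0.0038, "tz":0.0032}]'
python3 drive.py '[{"tx":-0.0038, "tz":0.0032}, {"tx":-0.003, "tz":0.0025}, {"tx":-0.003, "tz":0.0025}, {"tx":-0.0023, "tz":0.0019}, {"tx":-0.0015, "tz":0.0013}, {}]'
python3 - <<'E'
from h import *
t=robot.read_camera("top");s=robot.read_camera("scene")
T=cv2.resize(t["image"][150:300,220:420,::-1],(800,600),interpolation=cv2.INTER_CUBIC)
cv2.imwrite("pics/p3.png",T)
go([.468,.2175,.036],-68,40);print(robot.observe()['qpos'])
E
```

```text
time: 5.85
tool_pos: [0.5228, 0.0822, 0.035]
tool_rot: [3.14, 0.697, 1.953]
contact_force: [-0.2, 1.9, 0.6]
opening: 0.0358
grip_force: 1.2
time: 6.52
tool_pos: [0.5394, 0.0487, 0.038]
tool_rot: [-3.135, 0.691, 1.953]
contact_force: [-0.1, 1.4, -0.2]
opening: 0.036
grip_force: 0.9
time: 7.18
tool_pos: [0.5571, 0.0166, 0.0425]
tool_rot: [-3.124, 0.681, 1.953]
contact_force: [-0.9, 2.9, 1.1]
opening: 0.0359
grip_force: 1.1
time: 7.68
tool_pos: [0.5648, 0.0017, 0.044]
tool_rot: [-3.121, 0.678, 1.952]
contact_force: [-1.1, 1.2, 0.9]
opening: 0.0358
grip_force: 0.7
t 7.7833 pos [0.5645 0.002  0.0439] F [-0.9  2.3  0.1]
rotvec [-0.0229 -0.0207 -0.0014]
shift in current tool [ 0.1888 -0.0123 -0.1415] in goal tool [ 0.1858 -0.0087 -0.1456]
[ 0.19811062  0.7123822   1.77217848 -0.9956596   0.83143124  0.5871216 ]
```

View pics/p3.png

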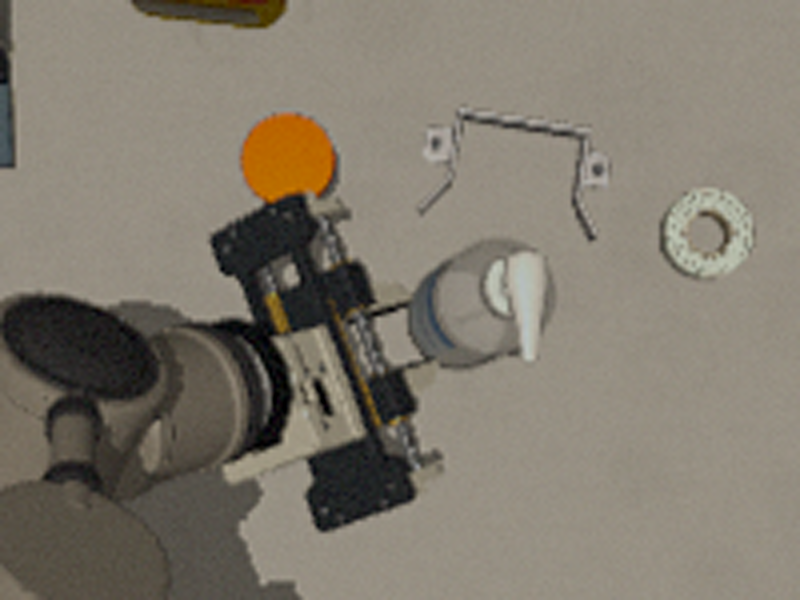

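The bottle stands upright at about (0.583,-0.043) and the cup hasn't moved. Joint 4 is near its limit, so I'll back out along the same path, lift, and reposition behind the bottle for a push into the bracket.

```bash

python3 drive.py '[{"tx":0.0031, "tz":-0.0026}, {"tx":0.0046, "tz":-0.0038}, {"tx":0.0061, "tz":-0.0051}, {"tx":0.0076, "tz":-0.0063}, {"tx":0.0076, "tz":-0.0063}, {"tx":0.0076, "tz":-0.0063}, {"tx":0.0076, "tz":-0.0063}, {"tx":0.0061, "tz":-0.0051}]'
python3 drive.py '[{"tx":-0.016, "tz":-0.02}, {"tx":-0.0195, "tz":-0.023}, {"tx":-0.0195, "tz":-0.023}, {"tx":-0.0195, "tz":-0.023}, {"tx":-0.0195, "tz":-0.023}, {"tx":-0.0195, "tz":-0.023}, {"tx":-0.0195, "tz":-0.023}, {"tx":-0.0195, "tz":-0.023}]'
python3 - <<'E'
from h import *
t=robot.read_camera("top")
T=cv2.resize(t["image"][150:300,220:420,::-1],(800,600),interpolation=cv2.INTER_CUBIC)
cv2.imwrite("pics/p4.png",T)
go([.48,-.01,.27],-20,40);print(robot.observe()['qpos'])
E
```

```text
time: 8.45
tool_pos: [0.5406, 0.0646, 0.045]
tool_rot: [-3.121, 0.677, 1.954]
contact_force: [1.1, -0.6, -0.0]
opening: 0.0356
grip_force: 0.0
time: 9.12
tool_pos: [0.5461, 0.0601, 0.2831]
tool_rot: [-3.12, 0.677, 1.953]
contact_force: [0.6, 1.3, 0.4]
opening: 0.0363
grip_force: 0.0
t 9.1667 pos [0.5484 0.0603 0.2898] F [2.9 0.7 5.4]
rotvec [-0.5464 -0.0203 -0.6539]
shift in current tool [-0.019  -0.089   0.0416] in goal tool [ 0.0435 -0.0894 -0.0107]
[ 0.31298068  0.38182392  1.52782113 -0.71460902  1.27943588  0.17148885]
```

View pics/p4.png

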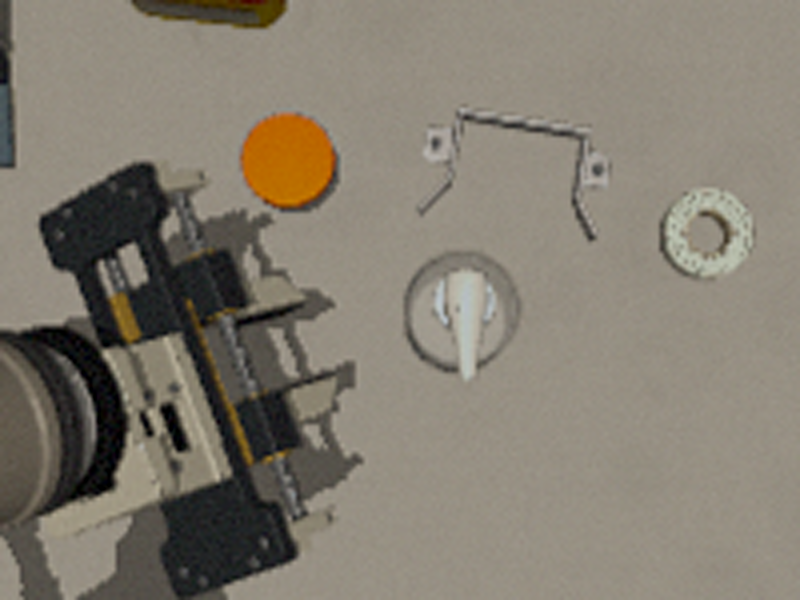

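The bottle stands upright again and all bystanders are in place. It did lean a little at the end of the first push, when joint 4's limit made the fingers rise. The shoulder circle is at crop (463,312) and I'll measure its position now.

```bash
python3 - <<'E'
from h import *
t=robot.read_camera("top")
for z in(.14,.158): print(plane(t,220+461.5/4,150+310.5/4,z))
# tighter: bracket frame
b=np.array([.6677,-.0733]);a=np.radians(-9);X=np.array([np.cos(a),np.sin(a)]);Y=np.array([-X[1],X[0]])
c=plane(t,220+461.5/4,150+310.5/4,.14)[:2]; print("in bracket",(c-b)@X,(c-b)@Y, "dir",np.degrees(np.arctan2(*(b-c)[::-1])))
E
```

```text
[ 0.57556045 -0.03562928  0.14      ]
[ 0.5743258  -0.03474357  0.158     ]
in bracket -0.09689815518165096 0.022793128428971125 dir -22.236913061380516
```

```bash

python3 drive.py '[{"wx":-0.0683, "wy":-0.0025, "wz":-0.0817}, {"wx":-0.0683, "wy":-0.0025, "wz":-0.0817}, {"wx":-0.0683, "wy":-0.0025, "wz":-0.0817}, {"wx":-0.0683, "wy":-0.0025, "wz":-0.0817}, {"wx":-0.0683, "wy":-0.0025, "wz":-0.0817}, {"wx":-0.0683, "wy":-0.0025, "wz":-0.0817}, {"wx":-0.0683, "wy":-0.0025, "wz":-0.0817}, {"wx":-0.0683, "wy":-0.0025, "wz":-0.0817}]'
python3 drive.py '[{}]'
python3 -c "
from h import *
go([.492,-.005,.29],-20,40);go([.492,-.005,.036],-20,40);print(robot.observe()['qpos'])"
```

```text
time: 9.88
tool_pos: [0.5458, 0.0603, 0.2808]
tool_rot: [-3.135, 0.689, 2.801]
contact_force: [-1.7, -0.4, -0.4]
opening: 0.0362
grip_force: 0.0
time: 9.97
tool_pos: [0.5452, 0.0588, 0.2808]
tool_rot: [-3.133, 0.688, 2.8]
contact_force: [0.4, -0.6, 0.5]
opening: 0.0361
grip_force: 0.0
t 9.9667 pos [0.5452 0.0588 0.2808] F [ 0.4 -0.6  0.5]
rotvec [-0.0034 -0.0104  0.0058]
shift in current tool [ 0.0163 -0.0782 -0.0247] in goal tool [ 0.0156 -0.0782 -0.0251]
t 9.9667 pos [0.5452 0.0588 0.2808] F [ 0.4 -0.6  0.5]
rotvec [-0.0034 -0.0104  0.0058]
shift in current tool [ 0.1776 -0.0766  0.1716] in goal tool [ 0.1789 -0.0782  0.1694]
[ 0.12940081  0.12383808  1.91636895 -0.59659923  0.55355507 -0.67115421]
```

```bash

python3 drive.py '[{"tx":0.004, "ty":-0.02, "tz":-0.0062, "wz":0.0015}, {"tx":0.004, "ty":-0.02, "tz":-0.0062, "wy":-0.005, "wz":0.0015}, {"tx":0.004, "ty":-0.02, "tz":-0.0062, "wy":-0.005, "wz":0.0015}, {"tx":0.004, "ty":-0.018, "tz":-0.0062, "wz":0.0015}, {}]'
python3 drive.py '[{"tx":0.0163, "tz":0.0195}, {"tx":0.0163, "tz":0.0195}, {"tx":0.0163, "tz":0.0195}, {"tx":0.0163, "tz":0.0195}, {"tx":0.0163, "tz":0.0195}, {"tx":0.0163, "tz":0.0195}, {}]'
python3 -c "
from h import *
go([.492,-.005,.036],-20,40);print(robot.observe()['qpos'])"
```

```text
time: 10.38
tool_pos: [0.4913, -0.0051, 0.29]
tool_rot: [-3.142, 0.696, 2.781]
contact_force: [0.1, 0.6, 0.9]
opening: 0.036
grip_force: 0.0
time: 10.97
tool_pos: [0.4992, 0.0074, 0.1749]
tool_rot: [-3.118, 0.649, 2.783]
contact_force: [-1.3, -0.0, 0.5]
opening: 0.0359
grip_force: 0.0
t 10.9667 pos [0.4992 0.0074 0.1749] F [-1.3 -0.   0.5]
rotvec [-0.0295 -0.0492 -0.0072]
shift in current tool [ 0.0858 -0.0116  0.1095] in goal tool [ 0.0912 -0.0141  0.1048]
[ 0.00321352  0.2036535   2.1701738  -0.99670402  0.28473142 -0.29826915]
```

Joints 4 and 5 both hit their limits at this lean. I'll fit the arm's kinematics from the recorded states to find which leans and headings are feasible.

```bash
cat > fk.py <<'E'
from h import *
from scipy.optimize import least_squares
D=[([1.129,.342,1.524,0,1.275,-.146],(.1529,.502,.2455),(-3.1405,0,2.846)),
([.65186,.47303,1.52835,-.6802,1.40729,.47797],(.4675,.2192,.2439),(-3.141,.7,1.953)),
([.6455,.75658,1.69006,-.7878,1.06504,.7895],(.4697,.2171,.04),None),
([.19811,.71238,1.77218,-.99566,.83143,.58712],(.5645,.002,.0439),(-3.121,.678,1.952)),
([.31298,.38182,1.52782,-.71461,1.27944,.17149],(.5484,.0603,.2898),(-3.12,.677,1.953)),
([.1294,.12384,1.91637,-.5966,.55356,-.67115],(.5452,.0588,.2808),(-3.133,.688,2.8)),
([.00321,.20365,2.17017,-.9967,.28473,-.29827],(.4992,.0074,.1749),(-3.118,.649,2.783))]
Rz=lambda a:Ro.from_rotvec([0,0,a]);Ry=lambda a:Ro.from_rotvec([0,a,0])
def fk(q,k):
    h,L1,e,L2,T,s4,s6,o=k
    A=Rz(q[0]); B=A*Ry(q[1]); C=B*Ry(q[2]); W=C*Rz(s4*q[3])*Ry(q[4]); F=W*Rz(s6*q[5]+o)
    p=np.array([0,0,h])+B.apply([0,0,L1])+C.apply([e,0,L2])+W.apply([0,0,T]); return p,F
def res(k):
    r=[]
    for q,p,o in D:
        P,F=fk(q,k); r+=list((P-p)*5)
        if o is not None: r+=list((F.inv()*Ro.from_euler("xyz",o)).as_rotvec())
    return r
best=min((least_squares(res,[.2,.4,0,.4,.25,a,b,o],x_scale=.1) for a in(1,-1) for b in(1,-1) for o in(0,1.57,3.14,-1.57)),key=lambda s:s.cost)
K=best.x
lo=np.array([-2.53,-.77,.04,-1,.28,-3.11]);hi=np.array([2.53,2.02,2.7,4.14,2.66,3.11])
def ik(p,deg,lean,q0):
    G=target(deg,lean)
    def f(q):
        P,F=fk(q,K); return np.r_[(P-p)*5,(F.inv()*G).as_rotvec()]
    bst=None
    for g in q0:
        s=least_squares(f,np.clip(g,lo+.03,hi-.03),bounds=(lo+.02,hi-.02))
        if bst is None or s.cost<bst.cost: bst=s
    return bst.cost,bst.x
E
python3 - <<'E'
from fk import *
print(K.round(4),best.cost)
Q=[D[5][0],[0,.6,1.7,.3,.6,-1.5],[0,.5,1.9,2.8,.5,1.5],[0,.5,1.9,1.5,.5,0]]
for p in[(.50,-.005,.036),(.625,-.055,.036)]:
  for L in(25,30,35,40,45):
    print(p,L,[(d,"%.1e"%c,x.round(2).tolist() if c<1e-5 else 0) for d in(-22,-9,0) for c,x in[ik(np.array(p),d,L,Q)]])
E
```

```text
[ 0.1787  0.367  -0.0585  0.395   0.1845  0.9691  1.0049  1.5572] 0.1660940369424128
(0.5, -0.005, 0.036) 25 [(-22, '8.4e-04', 0), (-9, '5.7e-03', 0), (0, '7.4e-03', 0)]
(0.5, -0.005, 0.036) 30 [(-22, '3.5e-03', 0), (-9, '1.4e-02', 0), (0, '1.8e-02', 0)]
(0.5, -0.005, 0.036) 35 [(-22, '4.1e-03', 0), (-9, '4.6e-03', 0), (0, '5.9e-03', 0)]
(0.5, -0.005, 0.036) 40 [(-22, '1.0e-03', 0), (-9, '1.5e-04', 0), (0, '3.8e-04', 0)]
(0.5, -0.005, 0.036) 45 [(-22, '2.1e-05', 0), (-9, '9.0e-24', [0.04, 0.46, 2.28, 3.62, 0.4, 1.38]), (0, '2.2e-29', [-0.01, 0.46, 2.28, 3.22, 0.39, 1.59])]
(0.625, -0.055, 0.036) 25 [(-22, '8.6e-31', [-0.05, 0.72, 1.67, -0.42, 0.36, -0.86]), (-9, '9.0e-19', [-0.08, 0.71, 1.69, -0.12, 0.31, -1.37]), (0, '8.1e-30', [-0.1, 0.72, 1.69, 0.14, 0.31, -1.77])]
(0.625, -0.055, 0.036) 30 [(-22, '2.2e-04', 0), (-9, '3.0e-03', 0), (0, '2.8e-03', 0)]
(0.625, -0.055, 0.036) 35 [(-22, '2.2e-03', 0), (-9, '1.2e-02', 0), (0, '1.2e-02', 0)]
(0.625, -0.055, 0.036) 40 [(-22, '5.8e-03', 0), (-9, '9.9e-03', 0), (0, '9.5e-03', 0)]
(0.625, -0.055, 0.036) 45 [(-22, '7.6e-04', 0), (-9, '1.7e-03', 0), (0, '1.6e-03', 0)]
```

```bash
python3 - <<'E'
s=open('fk.py').read()
s=s.replace("h,L1,e,L2,T,s4,s6,o=k","h,L1,e,L2,T,o,a,w,o4,y0=k[:10];s4,s6=k[10:]").replace("Rz(s4*q[3])","Rz(s4*q[3]+o4)")
s=s.replace("np.array([0,0,h])+B","A.apply([a,0,h])+B").replace("W.apply([0,0,T])","W.apply([w,y0,T])")
import re
s=re.sub(r"best=min.*\nK=best.x","""C=[]
for a in(1,-1):
  for b in(1,-1):
    for o in(0,1.57,3.14,-1.57):
      for o4 in (0,):
        f=least_squares(lambda k:res(np.r_[k,a,b]),[.2,.4,0,.4,.25,o,0,0,o4,0],x_scale=.1); C.append((f.cost,tuple(np.r_[f.x,a,b])))
C.sort();K=np.array(C[0][1])""",s)
open('fk.py','w').write(s)
E
python3 - <<'E'
from fk import *
print(C[0][0],K.round(4)); print(np.array([fk(q,K)[0]-p for q,p,o in D]).round(3))
print([(fk(q,K)[1].inv()*Ro.from_euler("xyz",o)).as_rotvec().round(3).tolist() for q,p,o in D if o])
E
```

```text
0.023523261649165357 [ 0.1933  0.4289 -0.0347  0.3012  0.2694  1.5715  0.0498 -0.0342 -0.003
  0.0658  1.      1.    ]
[[ 0.013  0.002  0.028]
 [ 0.001 -0.004 -0.017]
 [ 0.005  0.004  0.004]
 [-0.004 -0.004  0.001]
 [-0.007 -0.004 -0.02 ]
 [ 0.     0.003  0.005]
 [ 0.001 -0.006 -0.002]]
[[0.001, 0.003, -0.0], [0.001, 0.002, -0.0], [0.001, 0.001, 0.002], [0.009, 0.005, -0.006], [-0.001, 0.001, 0.002], [-0.0, 0.001, 0.002]]
```

```bash
cat > fk2.py <<'E'
from h import *
import re
src=open('fk.py').read(); exec(src[src.index("D=["):src.index("Rz=")])
from scipy.optimize import least_squares
Rz=lambda a:Ro.from_rotvec([0,0,a]);Ry=lambda a:Ro.from_rotvec([0,a,0])
def fr(q):
    A=Rz(q[0]);B=A*Ry(q[1]);C=B*Ry(q[2]);W=C*Rz(q[3])*Ry(q[4]);return A,B,C,W,W*Rz(q[5]+np.pi/2)
def row(q):
    A,B,C,W,F=fr(q); m=[f.as_matrix() for f in(A,B,C,W)]
    return np.c_[m[0][:,[0,2]],m[1][:,[0,2]],m[2][:,[0,2]],m[3][:,[0,2]]]
M=np.vstack([row(q) for q,p,o in D]); b=np.concatenate([p for q,p,o in D])
V=np.linalg.lstsq(M,b,rcond=1e-3)[0]
lo=np.array([-2.53,-.77,.04,-1,.28,-3.11]);hi=np.array([2.53,2.02,2.7,4.14,2.66,3.11])
def ik(p,deg,lean,Q):
    G=target(deg,lean); f=lambda q:np.r_[(row(q)@V-p)*5,(fr(q)[4].inv()*G).as_rotvec()]
    return min(((s.cost,s.x) for s in(least_squares(f,np.clip(g,lo+.05,hi-.05),bounds=(lo+.03,hi-.03)) for g in Q)),key=lambda t:t[0])
E
python3 - <<'E'
from fk2 import *
print(V.round(4),(M@V-b).reshape(-1,3).round(4).tolist())
E
```

```text
[ 0.0389  0.2033 -0.0169  0.3183 -0.0553  0.3242 -0.0643  0.208 ] [[0.0696, -0.0316, 0.014], [0.0136, -0.0061, -0.0128], [0.0052, 0.0068, 0.0041], [-0.0139, 0.0141, 0.0032], [-0.003, -0.0083, -0.0095], [-0.0028, -0.0192, 0.0075], [0.0049, -0.003, -0.0066]]
```

```bash
sed -i 's/m\[0\]\[:,\[0,2\]\],m/m[0],m/; s/m\[3\]\[:,\[0,2\]\]/m[3]/; s/rcond=1e-3/rcond=1e-4/' fk2.py
python3 - <<'E'
from fk2 import *
print(V.round(4),(M@V-b).reshape(-1,3).round(4).tolist())
E
```

```text
[-2.000e-04  7.670e-02  2.228e-01  1.000e-04  5.063e-01  4.650e-02
  3.797e-01  1.000e-04 -3.000e-04  2.994e-01] [[0.0001, 0.0002, -0.0001], [-0.0001, -0.0, 0.0], [0.0, -0.0, 0.0], [0.0, -0.0, -0.0], [-0.0001, -0.0, 0.0001], [-0.0001, -0.0, -0.0], [0.0, 0.0, 0.0]]
```

The kinematics now fit to 0.1 mm. Next I'll check reachable leans and headings along the second push.

```bash
python3 - <<'E'
from fk2 import *
Q=[D[5][0],[0,.6,1.7,.3,.6,-1.5],[0,.5,1.9,2.8,.5,1.5],[0,.5,1.9,1.5,.5,0]]
for p in[(.49,-.004,.036),(.53,-.02,.036),(.625,-.055,.036)]:
  for L in(20,25,30,35,40,45):
    print(p,L,[(d,"%.0e"%c,x[3:5].round(2).tolist()) if c<1e-5 else (d,0) for d in(-35,-22,-9,0,15) for c,x in[ik(np.array(p),d,L,Q)]])
E
```

```text
(0.49, -0.004, 0.036) 20 [(-35, '3e-06', [-0.64, 0.31]), (-22, 0), (-9, 0), (0, 0), (15, 0)]
(0.49, -0.004, 0.036) 25 [(-35, 0), (-22, 0), (-9, 0), (0, 0), (15, 0)]
(0.49, -0.004, 0.036) 30 [(-35, 0), (-22, 0), (-9, 0), (0, 0), (15, 0)]
(0.49, -0.004, 0.036) 35 [(-35, 0), (-22, '5e-24', [3.74, 0.34]), (-9, '1e-20', [3.12, 0.34]), (0, '9e-18', [2.72, 0.36]), (15, '4e-27', [2.12, 0.42])]
(0.49, -0.004, 0.036) 40 [(-35, 0), (-22, '9e-19', [3.62, 0.51]), (-9, '2e-22', [3.12, 0.54]), (0, '1e-18', [2.8, 0.55]), (15, '1e-23', [2.28, 0.57])]
(0.49, -0.004, 0.036) 45 [(-35, '7e-29', [4.04, 0.65]), (-22, '7e-21', [3.56, 0.69]), (-9, '1e-30', [3.13, 0.74]), (0, '4e-26', [2.84, 0.76]), (15, '4e-27', [2.36, 0.73])]
(0.53, -0.02, 0.036) 20 [(-35, '6e-31', [-0.53, 0.35]), (-22, 0), (-9, 0), (0, 0), (15, '1e-25', [0.57, 0.33])]
(0.53, -0.02, 0.036) 25 [(-35, 0), (-22, 0), (-9, 0), (0, 0), (15, 0)]
(0.53, -0.02, 0.036) 30 [(-35, 0), (-22, 0), (-9, 0), (0, 0), (15, 0)]
(0.53, -0.02, 0.036) 35 [(-35, 0), (-22, 0), (-9, 0), (0, 0), (15, '2e-24', [1.93, 0.38])]
(0.53, -0.02, 0.036) 40 [(-35, 0), (-22, '2
[... 293 characters left out ...]
0.036) 20 [(-35, '4e-29', [-0.35, 0.47]), (-22, '5e-26', [-0.18, 0.41]), (-9, '3e-31', [0.06, 0.39]), (0, '7e-27', [0.22, 0.4]), (15, '6e-29', [0.4, 0.48])]
(0.625, -0.055, 0.036) 25 [(-35, '2e-31', [-0.58, 0.37]), (-22, 0), (-9, 0), (0, 0), (15, '2e-24', [0.66, 0.39])]
(0.625, -0.055, 0.036) 30 [(-35, '2e-07', [-0.95, 0.31]), (-22, 0), (-9, 0), (0, 0), (15, 0)]
(0.625, -0.055, 0.036) 35 [(-35, 0), (-22, 0), (-9, 0), (0, 0), (15, '7e-30', [1.45, 0.35])]
(0.625, -0.055, 0.036) 40 [(-35, 0), (-22, 0), (-9, 0), (0, 0), (15, '2e-30', [1.8, 0.42])]
(0.625, -0.055, 0.036) 45 [(-35, 0), (-22, '6e-31', [3.61, 0.41]), (-9, '7e-18', [3.0, 0.42]), (0, '8e-28', [2.6, 0.45]), (15, '1e-28', [2.02, 0.53])]
```

```bash
cat >> fk2.py <<'E'
def tgt(head,lean,sp):
    a=np.radians(head); ax=np.cross([0,0,-1],[np.cos(a),np.sin(a),0]); return Ro.from_rotvec(np.radians(lean)*ax)*target(sp,0)
def cont(q,p0,R0,p1,R1,n=12,verbose=True):
    rv=(R0.inv()*R1).as_rotvec(); bad=0
    for i in range(1,n+1):
        p=p0+(p1-p0)*i/n; G=R0*Ro.from_rotvec(rv*i/n)
        f=lambda x:np.r_[(row(x)@V-p)*5,(fr(x)[4].inv()*G).as_rotvec()]
        s=least_squares(f,np.clip(q,lo+.011,hi-.011),bounds=(lo+.01,hi-.01)); bad=max(bad,s.cost); st=abs(s.x-q).max(); q=s.x
    return q,bad
E
python3 - <<'E'
from fk2 import *
q0=np.array(D[6][0]); 
for sp in(-18,162):
 for W in ([((.47,0,.2),0,-18),((.47,0,.2),70,35),((.46,0,.06),70,35),((.46,0,.06),60,48),((.46,0,.06),20,48),((.46,0,.06),-18,45),((.49,-.004,.036),-18,45),((.62,-.055,.036),-18,45)],
           [((.47,0,.2),0,0),((.47,0,.2),90,25),((.47,0,.10),90,25),((.47,0,.10),45,45),((.47,0,.10),0,50),((.47,0,.10),-18,45),((.49,-.004,.036),-18,45),((.64,-.06,.036),-18,45)]):
  q=q0;p0=row(q)@V;R0=fr(q)[4]
  for p,h,l in W:
    R1=tgt(h,l,sp);p=np.array(p);q,b=cont(q,p0,R0,p,R1,30);print(sp,p,h,l,"%.0e"%b,q.round(2),"rot",np.linalg.norm((R0.inv()*R1).as_rotvec()).round(2));p0,R0=p,R1
  print()
E
```

```text
-18 [0.47 0.   0.2 ] 0 -18 2e-18 [-0.14  0.46  1.51 -0.04  1.48 -1.38] rot 0.95
-18 [0.47 0.   0.2 ] 70 35 2e-25 [-0.55  0.31  1.88  0.66  1.17 -2.14] rot 0.77
-18 [0.46 0.   0.06] 70 35 3e-26 [-0.56  0.56  2.04  0.81  0.88 -2.45] rot 0.0
-18 [0.46 0.   0.06] 60 48 2e-24 [-0.7   0.63  2.14  1.11  0.95 -2.9 ] rot 0.26
-18 [0.46 0.   0.06] 20 48 3e-02 [-0.51  0.41  2.3   1.48  0.52 -3.1 ] rot 0.56
-18 [0.46 0.   0.06] -18 45 9e-02 [-0.38  0.34  2.31  1.47  0.29 -3.1 ] rot 0.52
-18 [ 0.49  -0.004  0.036] -18 45 1e-01 [-0.36  0.45  2.23  1.49  0.29 -3.1 ] rot 0.0
-18 [ 0.62  -0.055  0.036] -18 45 1e-01 [-0.37  0.61  1.96  1.49  0.29 -3.1 ] rot 0.0

-18 [0.47 0.   0.2 ] 0 0 9e-18 [-0.16  0.29  1.74  0.    1.11 -1.42] rot 0.65
-18 [0.47 0.   0.2 ] 90 25 2e-29 [-0.42  0.35  1.74  0.42  1.27 -1.84] rot 0.44
-18 [0.47 0.   0.1 ] 90 25 6e-30 [-0.42  0.49  1.84  0.46  1.04 -1.96] rot 0.0
-18 [0.47 0.   0.1 ] 45 45 1e-17 [-0.66  0.46  2.24  1.27  0.82 -3.  ] rot 0.56
-18 [0.47 0.   0.1 ] 0 50 4e-02 [-0.36  0.26  2.32  1.57  0.29 -3.1 ] rot 0.62
-18 [0.47 0.   0.1 ] -18 45 7e-02 [-0.38  0.26  2.3
[... 804 characters left out ...]
e-21 [-0.16  0.68  2.09  3.41  0.42 -1.71] rot 0.0

162 [0.47 0.   0.2 ] 0 0 5e-06 [-0.16  0.29  1.74  0.    1.11  1.72] rot 3.09
162 [0.47 0.   0.2 ] 90 25 2e-29 [-0.42  0.35  1.74  0.42  1.27  1.3 ] rot 0.44
162 [0.47 0.   0.1 ] 90 25 6e-30 [-0.42  0.49  1.84  0.46  1.04  1.18] rot 0.0
162 [0.47 0.   0.1 ] 45 45 7e-23 [-0.66  0.46  2.24  1.27  0.82  0.14] rot 0.56
162 [0.47 0.   0.1 ] 0 50 7e-19 [-0.33  0.47  2.55  2.78  0.76 -1.2 ] rot 0.62
162 [0.47 0.   0.1 ] -18 45 1e-20 [-0.04  0.4   2.44  3.54  0.5  -1.73] rot 0.27
162 [ 0.49  -0.004  0.036] -18 45 8e-24 [-0.05  0.64  2.43  3.42  0.71 -1.6 ] rot 0.0
162 [ 0.64  -0.06   0.036] -18 45 3e-20 [-0.16  0.69  2.04  3.43  0.38 -1.73] rot 0.0
```

```bash
python3 - <<'E'
from fk2 import *
q=np.array(robot.observe()["qpos"]);print(q.round(3))
q,b=cont(q,row(q)@V,fr(q)[4],np.array([.43,0,.2]),tgt(0,0,-18),30);print(b,q.round(2))
q[5]+=np.pi
p0,R0=np.array([.43,0,.2]),tgt(0,0,162)
for x in(.43,):
 for p,h,l in [((x,0,.2),90,25),((x,0,.11),90,25),((x,0,.11),45,45),((x,0,.11),0,50),((x,0,.11),-18,45),((x,.015,.036),-18,45),((.64,-.06,.036),-18,45)]:
    R1=tgt(h,l,162);p=np.array(p);q,b=cont(q,p0,R0,p,R1,30);print(p,h,l,"%.0e"%b,q.round(2),"rv",(R0.inv()*R1).as_rotvec().round(4));p0,R0=p,R1
s=robot.observe();R=Ro.from_euler("xyz",s["tool_rot"]);print((R.inv()*tgt(0,0,-18)).as_rotvec(),R.inv().apply(np.array([.43,0,.2])-s["tool_pos"]))
E
```

```text
[ 0.003  0.204  2.17  -0.997  0.285 -0.298]
9.099343645647643e-19 [-0.18  0.22  1.84  0.    1.09 -1.44]
[0.43 0.   0.2 ] 90 25 2e-29 [-0.46  0.28  1.83  0.41  1.25  1.25] rv [ 0.415  -0.1348  0.    ]
[0.43 0.   0.11] 90 25 4e-30 [-0.46  0.42  1.94  0.46  1.03  1.14] rv [0. 0. 0.]
[0.43 0.   0.11] 45 45 1e-22 [-0.73  0.4   2.32  1.23  0.85  0.09] rv [ 0.2892  0.469  -0.1187]
[0.43 0.   0.11] 0 50 7e-18 [-0.39  0.42  2.66  2.73  0.82 -1.22] rv [-0.3829  0.4348 -0.2325]
[0.43 0.   0.11] -18 45 6e-20 [-0.05  0.34  2.53  3.51  0.53 -1.71] rv [-0.242  -0.0492 -0.1003]
[0.43  0.015 0.036] -18 45 9e-20 [ 0.02  0.67  2.57  3.44  0.88 -1.53] rv [0. 0. 0.]
[ 0.64  -0.06   0.036] -18 45 5e-18 [-0.16  0.69  2.04  3.43  0.38 -1.73] rv [0. 0. 0.]
[-0.03699428  0.6484188  -0.05078267] [ 0.03434429 -0.03257997 -0.0568539 ]
```

```bash

python3 drive.py '[{"tx":0.012, "ty":-0.014, "tz":-0.024}, {"tx":0.012, "ty":-0.014, "tz":-0.024}, {"wx":-0.006, "wy":0.108, "wz":-0.0085}, {"wx":-0.006, "wy":0.108, "wz":-0.0085}, {"wx":-0.006, "wy":0.108, "wz":-0.0085}, {"wx":-0.006, "wy":0.108, "wz":-0.0085}, {"wx":-0.006, "wy":0.108, "wz":-0.0085}, {"wx":-0.006, "wy":0.108, "wz":-0.0085}]' 0.036
python3 drive.py '[{"wz":0.12}, {"wz":0.12}, {"wz":0.12}, {"wz":0.12}, {"wz":0.12}, {"wz":0.12}, {"wz":0.12}, {"wz":0.12}]' >/dev/null
python3 drive.py '[{"wz":0.12}, {"wz":0.12}, {"wz":0.12}, {"wz":0.12}, {"wz":0.12}, {"wz":0.12}, {"wz":0.12}, {"wz":0.12}]' >/dev/null
python3 drive.py '[{"wz":0.12}, {"wz":0.12}, {"wz":0.12}, {"wz":0.12}, {"wz":0.12}, {"wz":0.12}, {"wz":0.12}, {"wz":0.12}]'
cat >> fk2.py <<'E'
def to(p,h,l,sp=162):
    s=robot.observe();R=Ro.from_euler("xyz",s["tool_rot"]);G=tgt(h,l,sp);dp=np.array(p)-s["tool_pos"]
    print("t",round(s["time"],2),"p",s["tool_pos"].round(4) if hasattr(s["tool_pos"],"round") else s["tool_pos"],"q",np.round(s["qpos"],2),"F",np.round(s["contact_force"],1))
    print("rotvec",(R.inv()*G).as_rotvec().round(4),"shift now",R.inv().apply(dp).round(4),"after",G.inv().apply(dp).round(4))
E
python3 -c "
from fk2 import *
to([.45,0,.2],90,25)"
```

```text
time: 11.63
tool_pos: [0.4439, -0.0088, 0.2025]
tool_rot: [-3.114, 0.13, 2.805]
contact_force: [-0.0, -1.1, -0.4]
opening: 0.0361
grip_force: 0.0
time: 13.63
tool_pos: [0.4437, -0.0092, 0.2015]
tool_rot: [3.079, -0.121, -0.08]
contact_force: [-0.3, 0.7, -0.4]
opening: 0.036
grip_force: 0.0
t 13.63 p [ 0.4437 -0.0092  0.2015] q [-0.16  0.18  1.89 -0.07  0.95  1.53] F [-0.3  0.7 -0.4]
rotvec [ 0.4767 -0.2129  0.2503] shift now [ 0.0053 -0.0098  0.0015] after [ 0.0036 -0.0093  0.0052]
```

```bash

python3 drive.py '[{"wx":0.0953, "wy":-0.0426, "wz":0.05}, {"wx":0.0953, "wy":-0.0426, "wz":0.05}, {"wx":0.0953, "wy":-0.0426, "wz":0.05}, {"wx":0.0953, "wy":-0.0426, "wz":0.05}, {"wx":0.0953, "wy":-0.0426, "wz":0.05}, {}]'
python3 -c "
from fk2 import *
to([.45,0,.11],90,25);to([.45,0,.11],45,45)"
```

```text
time: 14.13
tool_pos: [0.4438, -0.0112, 0.2002]
tool_rot: [-2.722, 0.137, -0.284]
contact_force: [-0.4, -0.8, -0.1]
opening: 0.0359
grip_force: 0.0
t 14.13 p [ 0.4438 -0.0112  0.2002] q [-0.47  0.32  1.79  0.41  1.28  1.25] F [-0.4 -0.8 -0.1]
rotvec [-0.0016  0.0068 -0.0003] shift now [0.0151 0.0249 0.0863] after [0.0145 0.0247 0.0865]
t 14.13 p [ 0.4438 -0.0112  0.2002] q [-0.47  0.32  1.79  0.41  1.28  1.25] F [-0.4 -0.8 -0.1]
rotvec [ 0.2874  0.4756 -0.1204] shift now [0.0151 0.0249 0.0863] after [-0.0282  0.0475  0.0725]
```

```bash

python3 drive.py '[{"tx":0.005, "ty":0.0083, "tz":0.0288}, {"tx":0.005, "ty":0.0083, "tz":0.0288}, {"tx":0.005, "ty":0.0083, "tz":0.0288}, {"wx":0.0575, "wy":0.095, "wz":-0.024}, {"wx":0.0575, "wy":0.095, "wz":-0.024}, {"wx":0.0575, "wy":0.095, "wz":-0.024}, {"wx":0.0575, "wy":0.095, "wz":-0.024}, {"wx":0.0575, "wy":0.095, "wz":-0.024}]'
python3 drive.py '[{}]'
python3 -c "
from fk2 import *
to([.45,0,.11],45,45);to([.45,0,.11],0,50)"
```

```text
time: 14.8
tool_pos: [0.4494, 0.0045, 0.111]
tool_rot: [-2.452, -0.277, -0.4]
contact_force: [-0.3, 0.4, -0.2]
opening: 0.0359
grip_force: 0.0
time: 14.88
tool_pos: [0.4477, 0.0052, 0.11]
tool_rot: [-2.451, -0.272, -0.4]
contact_force: [-0.9, 0.4, -0.2]
opening: 0.0359
grip_force: 0.0
t 14.88 p [0.4477 0.0052 0.11  ] q [-0.65  0.41  2.24  1.13  0.83  0.29] F [-0.9  0.4 -0.2]
rotvec [ 0.0253  0.0661 -0.0075] shift now [ 0.004   0.0038 -0.0016] after [ 0.004   0.0038 -0.0015]
t 14.88 p [0.4477 0.0052 0.11  ] q [-0.65  0.41  2.24  1.13  0.83  0.29] F [-0.9  0.4 -0.2]
rotvec [-0.365   0.5038 -0.2218] shift now [ 0.004   0.0038 -0.0016] after [0.003  0.0045 0.0018]
```

```bash

python3 drive.py '[{"wx":0.0253, "wy":0.0661, "wz":-0.0075}, {"wx":-0.055, "wy":0.062, "wz":-0.033}, {"wx":-0.055, "wy":0.062, "wz":-0.033}, {"wx":-0.055, "wy":0.062, "wz":-0.033}, {"wx":-0.055, "wy":0.062, "wz":-0.033}, {"wx":-0.055, "wy":0.062, "wz":-0.033}, {"wx":-0.055, "wy":0.062, "wz":-0.033}, {"wx":-0.055, "wy":0.062, "wz":-0.033}]'
python3 drive.py '[{}, {}]'
python3 -c "
from fk2 import *
to([.45,0,.11],0,50);to([.45,0.005,.11],-18,45)"
```

```text
time: 15.55
tool_pos: [0.455, 0.0087, 0.1138]
tool_rot: [-2.688, -0.736, -0.492]
contact_force: [0.7, 0.1, -0.3]
opening: 0.0355
grip_force: 0.0
time: 15.72
tool_pos: [0.4544, 0.0097, 0.113]
tool_rot: [-2.686, -0.731, -0.49]
contact_force: [-0.0, 0.1, 0.8]
opening: 0.0363
grip_force: 0.0
t 15.72 p [0.4544 0.0097 0.113 ] q [-0.43  0.38  2.55  2.43  0.66 -0.92] F [-0.   0.1  0.8]
rotvec [-0.0877  0.0724 -0.0477] shift now [-0.0015  0.0107 -0.0023] after [-0.0019  0.0108 -0.0015]
t 15.72 p [0.4544 0.0097 0.113 ] q [-0.43  0.38  2.55  2.43  0.66 -0.92] F [-0.   0.1  0.8]
rotvec [-0.3344  0.0243 -0.1369] shift now [-0.0032  0.006  -0.0018] after [-0.004   0.0058  0.0002]
```

```bash

python3 drive.py '[{"wx":-0.044, "wy":0.036, "wz":-0.024}, {"wx":-0.044, "wy":0.036, "wz":-0.024}, {"wx":-0.0485, "wy":-0.01, "wz":-0.02}, {"wx":-0.0485, "wy":-0.01, "wz":-0.02}, {"wx":-0.0485, "wy":-0.01, "wz":-0.02}, {"wx":-0.0485, "wy":-0.01, "wz":-0.02}, {"wx":-0.0485, "wy":-0.01, "wz":-0.02}, {}]'
python3 drive.py '[{}, {}]'
python3 -c "
from fk2 import *
to([.44,0.012,.11],-18,45);to([.47,0.001,.036],-18,45)"
```

```text
time: 16.38
tool_pos: [0.4568, 0.0084, 0.1145]
tool_rot: [-3.134, -0.793, -0.322]
contact_force: [0.4, 0.9, 0.2]
opening: 0.0362
grip_force: 0.0
time: 16.55
tool_pos: [0.4549, 0.0073, 0.1132]
tool_rot: [-3.136, -0.79, -0.319]
contact_force: [0.3, -0.3, -0.4]
opening: 0.0359
grip_force: 0.0
t 16.55 p [0.4549 0.0073 0.1132] q [-0.02  0.35  2.47  3.6   0.49 -1.77] F [ 0.3 -0.3 -0.4]
rotvec [-0.0023 -0.0044 -0.0033] shift now [-0.0132  0.0002 -0.0088] after [-0.0133  0.0002 -0.0088]
t 16.55 p [0.4549 0.0073 0.1132] q [-0.02  0.35  2.47  3.6   0.49 -1.77] F [ 0.3 -0.3 -0.4]
rotvec [-0.0023 -0.0044 -0.0033] shift now [-0.0433  0.0017  0.0659] after [-0.043   0.0014  0.0661]
```

The arm is now on the other wrist branch with 45° of lean and good margins. I'll descend behind the bottle.

```bash

python3 drive.py '[{"tx":-0.0085, "ty":0.0005, "tz":0.0135}, {"tx":-0.0085, "ty":0.0005, "tz":0.0135}, {"tx":-0.0085, "ty":0.0005, "tz":0.0135}, {"tx":-0.0085, "ty":0.0005, "tz":0.0135}, {"tx":-0.0085, "tz":0.013}, {}, {}]'
python3 - <<'E'
from fk2 import *
t=robot.read_camera("top")
T=cv2.resize(t["image"][150:300,220:420,::-1],(800,600),interpolation=cv2.INTER_CUBIC); cv2.imwrite("pics/p5.png",T)
to([.529,-.0204,.033],-18,45);to([.6211,-.0582,.033],-18,45)
E
```

```text
time: 17.13
tool_pos: [0.4697, -0.0006, 0.0344]
tool_rot: [-3.138, -0.785, -0.32]
contact_force: [-0.0, -0.3, 0.4]
opening: 0.0364
grip_force: 0.0
t 17.18 p [ 0.4698 -0.0006  0.0352] q [-0.04  0.65  2.48  3.42  0.77 -1.57] F [ 0.1  0.2 -0.2]
rotvec [ 0.0006 -0.0014 -0.0042] shift now [0.0425 0.0003 0.0458] after [0.0426 0.0005 0.0457]
t 17.18 p [ 0.4698 -0.0006  0.0352] q [-0.04  0.65  2.48  3.42  0.77 -1.57] F [ 0.1  0.2 -0.2]
rotvec [ 0.0006 -0.0014 -0.0042] shift now [0.1127 0.0075 0.1161] after [0.1128 0.008  0.1159]
```

View pics/p5.png

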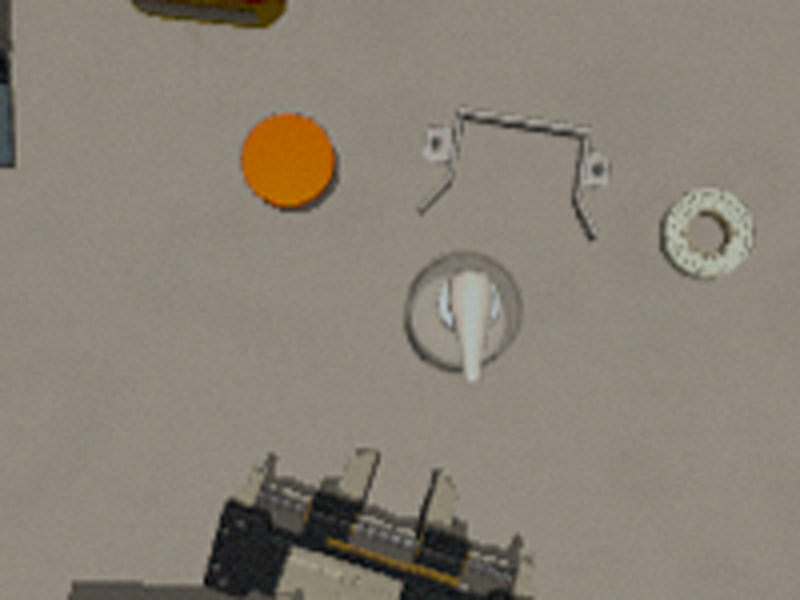

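The fingers line up with the bottle's foot at about (455,316), and everything else is undisturbed. Now I'll approach and push slowly.

```bash

python3 drive.py '[{"tx":0.005, "tz":0.0058}, {"tx":0.005, "tz":0.0058}, {"tx":0.005, "tz":0.0056}, {"tx":0.005, "tz":0.0055}, {"tx":0.005, "tz":0.005}, {"tx":0.005, "tz":0.005}, {"tx":0.003, "tz":0.003}, {"tx":0.003, "tz":0.003}]'
python3 drive.py '[{"tx":0.0025, "tz":0.0025}, {"tx":0.0025, "tz":0.0025}, {"tx":0.0025, "tz":0.0025}, {"tx":0.0028, "ty":0.0003, "tz":0.0028}, {"tx":0.0028, "ty":0.0003, "tz":0.0028}, {"tx":0.0028, "ty":0.0003, "tz":0.0028}, {"tx":0.0028, "ty":0.0003, "tz":0.0028}, {"tx":0.0028, "ty":0.0003, "tz":0.0028}]'
python3 - <<'E'
from fk2 import *
to([.6211,-.0582,.033],-18,45)
t=robot.read_camera("top");s=robot.read_camera("scene");cv2.imwrite("pics/q_t.png",t["image"][:,:,::-1]);cv2.imwrite("pics/q_s.png",s["image"][:,:,::-1])
# white pump nozzle blob: top centroid and scene
for n,d in(("top",t),("scene",s)):
    m=cv2.inRange(cv2.cvtColor(d["image"],cv2.COLOR_RGB2HSV),(0,0,190),(179,60,255))
    nn,_,st,ce=cv2.connectedComponentsWithStats(m)
    print(n,[(ce[i].round(1).tolist(),st[i].tolist()) for i in range(1,nn) if 25<st[i,4]<900 and 230<ce[i,0]<400 and 100<ce[i,1]<300])
E
```

```text
time: 17.85
tool_pos: [0.5207, -0.0173, 0.0336]
tool_rot: [-3.14, -0.788, -0.319]
contact_force: [-0.0, -0.4, 0.4]
opening: 0.036
grip_force: 0.0
time: 18.52
tool_pos: [0.5487, -0.028, 0.0334]
tool_rot: [-3.14, -0.787, -0.318]
contact_force: [-1.8, -0.0, -0.5]
opening: 0.0362
grip_force: 0.8
t 18.52 p [ 0.5487 -0.028   0.0334] q [-0.11  0.65  2.28  3.41  0.58 -1.65] F [-1.8 -0.  -0.5]
rotvec [ 0.0016 -0.0019 -0.0029] shift now [0.0549 0.0061 0.0557] after [0.055  0.0063 0.0556]
top []
scene [([278.7, 116.6], [232, 97, 87, 36, 114]), ([384.7, 161.4], [372, 155, 26, 14, 76]), ([382.2, 170.1], [371, 164, 24, 12, 55]), ([343.3, 201.2], [334, 194, 19, 18, 151]), ([280.4, 225.5], [275, 222, 13, 9, 40])]
```

```bash

python3 drive.py '[{"tx":0.0029, "ty":0.0003, "tz":0.0029}, {"tx":0.0029, "ty":0.0003, "tz":0.0029}, {"tx":0.0029, "ty":0.0003, "tz":0.0029}, {"tx":0.0029, "ty":0.0003, "tz":0.0029}, {"tx":0.0029, "ty":0.0003, "tz":0.0029}, {"tx":0.0029, "ty":0.0003, "tz":0.0029}, {"tx":0.0029, "ty":0.0003, "tz":0.0029}, {"tx":0.0029, "ty":0.0003, "tz":0.0029}]'
cat > noz.py <<'E'
from fk2 import *
def noz(T,S,win_t,win_s):
    r=[]
    for im,(x,y,w,h),th in((T,win_t,150),(S,win_s,185)):
        c=im[y:y+h,x:x+w].min(2); m=(c>th).astype(np.uint8)
        n,_,st,ce=cv2.connectedComponentsWithStats(m); i=1+st[1:,4].argmax(); r.append((ce[i]+[x,y],st[i,4]))
    return r
E
python3 - <<'E'
from noz import *
t=robot.read_camera("top");s=robot.read_camera("scene")
to([.6211,-.0582,.033],-18,45)
for a,b,wt,ws in((cv2.imread("pics/top0.png"),cv2.imread("pics/scene0.png"),(240,235,50,60),(225,178,40,30)),(cv2.imread("pics/q_t.png"),cv2.imread("pics/q_s.png"),(325,195,50,60),(325,185,40,30)),(t["image"],s["image"],(325,185,50,60),(335,180,50,35))):
    r=noz(a,b,wt,ws); print(r, tri(ray(t,*r[0][0]),ray(s,*r[1][0])))
E
```

```text
time: 19.28
tool_pos: [0.5794, -0.0407, 0.0336]
tool_rot: [-3.14, -0.788, -0.319]
contact_force: [-2.2, 0.2, -0.4]
opening: 0.0359
grip_force: 0.8
t 19.38 p [ 0.5799 -0.0409  0.034 ] q [-0.14  0.66  2.2   3.4   0.52 -1.67] F [-0.5 -0.2  0.1]
rotvec [ 0.0018 -0.004  -0.0034] shift now [0.0306 0.0036 0.0323] after [0.0307 0.0037 0.0322]
[(array([258.84615385, 264.44444444]), np.int32(117)), (array([242.95945946, 191.06756757]), np.int32(74))] (array([0.49139191, 0.13098872, 0.19265196]), np.float64(0.0009337098745690819))
[(array([339.65467626, 221.97122302]), np.int32(139)), (array([343.44354839, 200.83870968]), np.int32(124))] (array([ 0.58502396, -0.04327682,  0.19481728]), np.float64(0.0030210024678638788))
[(array([345.56338028, 207.35211268]), np.int32(142)), (array([357.74380165, 195.50413223]), np.int32(121))] (array([ 0.61650261, -0.05557395,  0.19404304]), np.float64(0.002011491361711761))
```

The pump triangulates at a constant height, so the bottle is upright. I'll continue to the fence.

```bash

python3 drive.py '[{"tx":0.0028, "ty":0.0004, "tz":0.0029}, {"tx":0.0028, "ty":0.0004, "tz":0.0029}, {"tx":0.0028, "ty":0.0004, "tz":0.0029}, {"tx":0.0028, "ty":0.0004, "tz":0.0029}, {"tx":0.0025, "ty":0.0004, "tz":0.0026}, {"tx":0.0025, "ty":0.0003, "tz":0.0026}, {"tx":0.0021, "ty":0.0003, "tz":0.0022}]'
python3 drive.py '[{"tx":0.0018, "ty":0.0003, "tz":0.0018}, {"tx":0.0018, "ty":0.0003, "tz":0.0018}, {"tx":0.0014, "tz":0.0014}, {"tx":0.0014, "tz":0.0014}]'
python3 - <<'E'
from noz import *
t=robot.read_camera("top");s=robot.read_camera("scene")
to([.6211,-.0582,.033],-18,45)
r=noz(t["image"],s["image"],(325,180,60,55),(340,175,60,40)); print(r, tri(ray(t,*r[0][0]),ray(s,*r[1][0])))
E
```

```text
time: 19.97
tool_pos: [0.6037, -0.0514, 0.0333]
tool_rot: [-3.14, -0.788, -0.319]
contact_force: [-2.2, 1.0, 0.9]
opening: 0.0361
grip_force: 1.3
time: 20.3
tool_pos: [0.6118, -0.0547, 0.0333]
tool_rot: [-3.14, -0.788, -0.319]
contact_force: [-2.8, 0.9, 1.8]
opening: 0.0359
grip_force: 1.4
t 20.4 p [ 0.612  -0.0548  0.0334] q [-0.16  0.68  2.12  3.4   0.45 -1.69] F [ 0.1  1.  -0.2]
rotvec [ 0.0018 -0.0031 -0.0033] shift now [0.0066 0.0004 0.0072] after [0.0066 0.0004 0.0071]
[(array([352.1048951 , 192.86013986]), np.int32(143)), (array([371.95798319, 190.95798319]), np.int32(119))] (array([ 0.64780355, -0.06911124,  0.19241387]), np.float64(0.00034892183347438253))
```

```bash

python3 drive.py '[{"tx":0.001, "tz":0.001}, {"tx":0.001, "tz":0.001}, {"tx":0.001, "tz":0.001}, {"tx":0.001, "tz":0.001}]'
python3 drive.py '[{"tx":0.0007, "tz":0.0007}, {"tx":0.0007, "tz":0.0007}]'
python3 drive.py '[{"tx":0.0007, "tz":0.0007}, {"tx":0.0007, "tz":0.0007}]'
```

```text
time: 20.73
tool_pos: [0.6171, -0.0564, 0.0332]
tool_rot: [-3.14, -0.788, -0.319]
contact_force: [-2.8, 1.7, 1.6]
opening: 0.0358
grip_force: 1.4
time: 20.9
tool_pos: [0.619, -0.057, 0.0332]
tool_rot: [-3.14, -0.788, -0.319]
contact_force: [-2.6, 1.3, 1.8]
opening: 0.0359
grip_force: 1.4
time: 21.07
tool_pos: [0.6208, -0.0576, 0.0332]
tool_rot: [-3.14, -0.788, -0.319]
contact_force: [-3.8, 0.4, 1.3]
opening: 0.0362
grip_force: 1.4
```

```bash

python3 drive.py '[{"tx":0.0007, "tz":0.0007}, {}]'
```

```text
time: 21.23
tool_pos: [0.622, -0.058, 0.0333]
tool_rot: [-3.14, -0.788, -0.319]
contact_force: [-1.6, 0.6, 1.3]
opening: 0.0356
grip_force: 1.0
```

```bash
for i in 1; do
python3 drive.py '[{"tx":0.0005, "tz":0.0005}, {"tx":0.0005, "tz":0.0005}]' | sed -n 2p\;4p
python3 drive.py '[{"tx":0.0005, "tz":0.0005}, {"tx":0.0005, "tz":0.0005}]' | sed -n 2p\;4p
python3 drive.py '[{"tx":0.0005, "tz":0.0005}]' | sed -n 2p\;4p; done
```

```text
tool_pos: [0.623, -0.0583, 0.0332]
contact_force: [-2.7, -0.1, 2.7]
tool_pos: [0.6244, -0.0588, 0.0333]
contact_force: [-3.0, 0.1, 1.0]
tool_pos: [0.6251, -0.0591, 0.0333]
contact_force: [-3.1, 2.1, 2.1]
```

```bash

python3 drive.py '[{"tx":0.0005, "tz":0.0005}, {"tx":0.0005, "tz":0.0005}]' | sed -n 2p\;4p
python3 - <<'E'
from noz import *
t=robot.read_camera("top");s=robot.read_camera("scene")
to([.6211,-.0582,.033],-18,45)
r=noz(t["image"],s["image"],(325,175,60,55),(340,170,60,40)); p,e=tri(ray(t,*r[0][0]),ray(s,*r[1][0])); print(r,p,e, p-np.array(robot.observe()["tool_pos"]))
cv2.imwrite("pics/e_t.png",t["image"][:,:,::-1])
E
```

```text
tool_pos: [0.6258, -0.0593, 0.033]
contact_force: [-8.0, 2.7, 6.1]
t 21.92 p [ 0.6257 -0.0593  0.033 ] q [-0.17  0.69  2.08  3.41  0.42 -1.71] F [-6.6  1.7  3.6]
rotvec [ 0.0017 -0.0011 -0.003 ] shift now [-0.0034  0.0004 -0.0033] after [-0.0034  0.0004 -0.0033]
[(array([354.27333333, 186.95333333]), np.int32(150)), (array([377.47787611, 188.56637168]), np.int32(113))] [ 0.66065669 -0.07372583  0.19265353] 0.0002611743797461608 [ 0.03491816 -0.01447097  0.15964305]
```

Force rose to 8 N with the tool stalled, so the bottle is against the fence, and the pump position shows it upright. I'll withdraw straight back.

```bash

python3 drive.py '[{"tx":-0.001, "tz":-0.001}, {"tx":-0.002, "tz":-0.002}, {"tx":-0.004, "tz":-0.004}, {"tx":-0.007, "tz":-0.007}, {"tx":-0.01, "tz":-0.01}, {"tx":-0.012, "tz":-0.012}, {"tx":-0.012, "tz":-0.012}, {"tx":-0.012, "tz":-0.012}]'
python3 drive.py '[{"tx":-0.012, "tz":-0.012}, {"tx":-0.012, "tz":-0.012}, {"tx":-0.008, "tz":-0.008}, {"tz":-0.008}, {}, {}]'
python3 - <<'E'
from noz import *
t=robot.read_camera("top");s=robot.read_camera("scene")
to([.6211,-.0582,.033],-18,45)
r=noz(t["image"],s["image"],(325,175,60,55),(340,170,60,40)); p,e=tri(ray(t,*r[0][0]),ray(s,*r[1][0])); print(r,p,e)
a=cv2.imread("pics/top0.png");b=t["image"][:,:,::-1]
d=cv2.absdiff(a,b).max(2)
for n,(u,v) in dict(cup=(292,190),tape=(397,208),oxi=(182,275),vial=(449,271)).items(): print(n,(d[v-18:v+18,u-18:u+18]>40).sum())
E
```

```text
time: 22.58
tool_pos: [0.5452, -0.0328, 0.0334]
tool_rot: [-3.14, -0.789, -0.319]
contact_force: [0.6, 0.6, -0.8]
opening: 0.0363
grip_force: 0.0
time: 23.08
tool_pos: [0.4983, -0.0171, 0.0394]
tool_rot: [-3.14, -0.79, -0.319]
contact_force: [-0.3, -0.5, -0.1]
opening: 0.0363
grip_force: 0.0
t 23.18 p [ 0.4986 -0.0174  0.0392] q [-0.09  0.63  2.41  3.39  0.69 -1.6 ] F [-0.6 -0.3  0.5]
rotvec [ 0.0016 -0.0047 -0.0036] shift now [0.0865 0.0005 0.0961] after [0.0869 0.001  0.0957]
[(array([354.23404255, 186.67375887]), np.int32(141)), (array([377.42735043, 188.54700855]), np.int32(117))] [ 0.66120124 -0.07351526  0.19229404] 0.00012887398585663623
cup 0
tape 0
oxi 0
vial 0
```

The bottle stayed put at the fence after release, with the pump unmoved and at the right height. The bystanders haven't changed and the hand is clear, so I'm handing in.

```bash
python3 -c "
from cell import robot
print(robot.hand_in())"
```

```text
the job is handed in; nothing more can be done
None
```

The gel bottle is upright against the bracket's back fence, the hand is clear of it, and the cup, tape roll, oximeter and vial have not moved; the job is handed in at about 23 s, but the bottle leaned by roughly 6° for a moment at the end of the first push, when the fingers rose at a joint limit, and then settled upright.

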